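Fit the drive lever to a couch gearbox

TASK

Take the orange-ended drive lever out of its stand, lay it down flat on the dark blue mat (do not drop it) and let go, then pick it up again flat and fit its splined hub over the upright splined shaft of the blue-and-pink gearbox, fully home against the shaft's shoulder, with the orange end on the side the orange arrow points to (the one spline position nearest the arrow). The shaft stands at an unknown angle, so feel for the position in which the splines engage, and let go when it is home; leave the other things on the bench where they are.

Things in the scene. Friction and masses are not known exactly. Their poses are not given: they have to be found in the camera images.
- lever: Drive lever, 0.28 to 0.44 kg, 171 mm long, both faces alike (either may be up). Origin: bore centre at mid thickness. x: along the arm to the orange end; z: bore axis. At the start it stands in the stand, orange end down (its x down), z level along the stand's x, y along the stand's y, bore centre 153 mm above the table. Lying flat on the mat, bore centre 19 mm above the table.
- bore (a point): Centre of the lever's hub, same as its origin and axes. Hub: dark steel ring, 52 mm outside diameter, 32 mm thick (z -16 to 16). Through-bore with 5 inward teeth, 6 mm wide, 72 degrees apart, tips on a 24.8 mm circle, grooves between them out to a 37 mm circle; one groove lies exactly along +x.
- lever_end (a point): Middle of the lever's orange end face, 145 mm from the bore along the lever's x. Orange block: x 85 to 145 mm, 30 mm wide (y), 32 mm thick. Bare arm between hub and block: 22 mm wide, 16 mm thick. Centre of mass about 14 mm from the bore centre.
- stand: Fixed aluminium block, 85 x 85 x 60 mm, with a pocket from above 35 mm (x) by 33 mm (y), 52 mm deep, in which the lever's orange end stands 1.5 mm clear on each side. Origin: centre of the underside, z up.
- unit: Fixed gearbox, pale blue with pink side plates, 160 mm (x) by 148 mm (y), 50 mm high (plates 54 mm). Origin: centre of the underside, z up. The orange arrow on its top points along +x. The splined shaft stands upright in the middle.
- arrow (a point): Tip of the orange arrow on the gearbox top, 72 mm from the shaft axis. The shaft's angle is not reported and it does not turn: one spline points within 0.43 rad (25 degrees) either side of the arrow, at random. When fitted, the lever points along that spline.
- seat (a point): Centre of the shoulder's top face on the shaft axis, 65 mm above the table; shoulder 44 mm diameter, 15 mm high. The hub's lower face rests here, fitted home (bore centre 81 mm above the table). From here rises the steel shaft: core 23.2 mm diameter, with 5 splines 7.6 mm wide, 72 degrees apart, outside diameter 34 mm, up to 91 mm above the table.
- pilot_top (a point): Top of the shaft, 105 mm above the table. Plain pilot above the splines: 23.2 mm diameter from 91 to 97 mm, then a cone narrowing to 14 mm at the top. The hub drops over the pilot but stops on the spline tops (bore centre 107 mm above the table) unless the splines match within about 5 degrees; then it slides down 26 mm more.
- mat: Fixed dark blue mat, 220 mm (x) by 190 mm (y), 3 mm thick, origin at the centre of its underside. The lever is laid down here.
- gel_jar: Bystander: white jar, 60 mm diameter, 75 mm high, beyond the mat. Origin: centre of its underside.
- cleaner: Bystander: clear bottle with red cap, 56 mm diameter, 150 mm high. Origin: centre of its underside.
- driver: Bystander: screwdriver with yellow handle, lying.
- dish: Bystander: white ceramic bowl, 90 mm diameter, 45 mm high. Origin: centre of its underside.
- spanner: Bystander: steel spanner, lying.
- collar: Bystander: brass collar, 56 mm outside diameter, 18 mm high, on the robot's side of the mat. Origin: centre of its underside.
There are look-alikes about, which are no part of the job. What is shaped like the unit but purple or red is not meant.

How it is judged:
By the outcome, as a careful person would: the job done as asked, in the order asked, and still so for the second after the job is handed in, with the robot touching nothing.
It also fails if it takes over 72 s, if anything falls off the work surface, if the arm or the gripper's body presses on something with over 40 N, if the wrist force passes 120 N, or if a joint passes its speed limit or range.

ROBOT

A 6-joint arm with a two-finger parallel gripper is mounted at the origin on the work surface. World frame = base frame: x ahead of the robot, y to its left, z up, the work surface at z = 0. Lengths are in m, angles in rad, forces in N, time in s.
With the tool pointing down it reaches from about 0.35 to 0.85 m from the base axis. Payload 8.1 kg.
Tool frame: the origin (TCP) lies on the front face of the gripper's body, between the roots of the fingers; the fingertips stand 84 mm ahead of it and the grasp point (between the pads) lies 65 mm ahead of it; z points along the fingers, y is the direction in which the jaws open and shut (so a half turn about z gives the same grasp; the last joint's range is limited). The gripper opens to 93 mm and grips with 3 to 60 N. Pads are 15 mm wide; open, the fingers measure 128 mm over their backs; the gripper's body (75 mm by 188 mm) begins 65 mm behind the grasp point.
Start: joints at [1.18, 0.13, 1.488, -0, 1.523, -0.085], TCP at [0.181, 0.572, 0.303] pointing down, gripper open.
Joint ranges: [-2.96, 2.96], [-0.89, 2.26], [0.02, 2.5], [-1.34, 4.48], [0, 2.73], [-2.66, 2.66]. Speed limits (rad/s): [2.39, 2.39, 2.79, 3.14, 3.14, 3.14].

INTERFACE

Orientations are given as a rotation vector (axis times angle).
In Python, from workcell import sensors, capture, arm gives the robot as it stands. The module is installed in compiled form; this text tells all that it offers.
- The arm moves only by the tool servo_tool, never from a script. Its arguments are lists of equal length, an entry for each row: "delta_pos": the shift along the tool's x, y, z in mm, a list of three; "angular": the turn, a rotation vector about the tool's x, y, z in degrees, a list of three; "fingers": the closure in counts, from 0 (fully open) to 255 (shut). A call has 1 to 12 rows; each row is the pose to reach, as a shift and turn from the pose commanded when the call began, along the tool's axes at that moment; what a row does not reach only later rows make up. A row lasts 1/8 s, in which the tool goes at most 62.5 mm and 10.7 degrees, less where a joint would pass 70% of its speed; a pose out of reach is approached as far as the arm can. A call with a gripper value outside its range is refused whole. The fingers move at their own pace and stop on an object; the grip force is fixed at half the most. Time passes only in rows, so rows that repeat a pose let the fingers close. It gives the time, the measured TCP pose, the force and the opening at its end, in the units of the state.
- sensors.get_state(): the state, without advancing time (a new reading comes with each control period).
- capture(name): name is "side" or "top" or "wrist"; returns a dict with "color" (400x640x3 uint8, blue, green, red), "fx", "fy", "cx", "cy" (pixels), "R" (3x3) and "t" (3): a world point X has camera coordinates R X + t. Camera axes: x right, y down, z forward; pixel columns grow to the right and rows downward; lengths in m; the calibration is good to about 2 mm. A picture is of the moment at which its call begins. There is no depth.
- arm.hand_in(): hands the job in, once; it reports no verdict.
The state is a dict: "clock": time; "joint_positions": joint angles; "dq": joint speeds; "joint_efforts": joint torques, N m; "tcp_pos": TCP position; "ee_rot": TCP orientation; "contact_force": force on the tool from outside, world axes, zero at the start; "ft_torque": the same for the moment, N m; "grip_width": opening from 0.0 (shut) to 1.0 (fully open).
Only numpy, scipy, OpenCV 4.12 (cv2) and the standard library are available. Lean on these libraries where they do the work, as an engineer would, in place of code of your own. Each camera call takes 0.05 s, during which the arm holds its last target. There are 200 camera calls.

## Working session

There is one attempt and no reset: what is moved stays moved. The work goes in short steps, Python scripts to look and compute and a tool call to move; the robot and the scene stay as the last step left them, time stands still between calls to the robot, and variables do not carry over. Pictures are saved under pics/ and viewed, about 8 in all and at most 12, crops included, and the job is handed in when it is done.

Besides the shell and the picture viewer there is one more tool, called after "Request:" as a command line: name --argument value ..., lists and objects as JSON in quotes. servo_tool: Moves the arm, as the interface text tells. Its arguments: {"type":"object","properties":{"delta_pos":{"type":"array"},"angular":{"type":"array"},"fingers":{"type":"array"}},"required":["delta_pos","angular","fingers"]}

```bash
mkdir -p pics; cat > h.py <<'E'
import numpy as np, cv2
from workcell import sensors, capture, arm
from scipy.spatial.transform import Rotation as Ro
def ray(c,u,v):
    d=np.array([(u-c['cx'])/c['fx'],(v-c['cy'])/c['fy'],1.]); R=np.array(c['R']);t=np.array(c['t'])
    return -R.T@t, R.T@d
def onz(c,u,v,z):
    o,d=ray(c,u,v); return o+d*(z-o[2])/d[2]
def proj(c,X):
    p=np.array(c['R'])@np.array(X)+np.array(c['t']); return np.array([c['fx']*p[0]/p[2]+c['cx'],c['fy']*p[1]/p[2]+c['cy']])
E
python3 - <<'E'
from h import *
import pickle
for n in ['top','side']:
    c=capture(n); pickle.dump(c,open(n+'.pkl','wb')); cv2.imwrite(f'pics/{n}0.png',c['color'])
    o,d=ray(c,320,200); print(n,o.round(3),d.round(3),c['fx'])
s=sensors.get_state();print(s)
E
```

```text
top [ 0.425 -0.015  1.251] [ 0.048  0.03  -0.998] 480.2868008976898
side [ 0.385 -0.85   0.816] [ 0.1    0.779 -0.619] 396.66116202303084
{'clock': 0.1, 'joint_positions': array([ 1.17961106e+00,  1.31059556e-01,  1.48915723e+00, -3.03937549e-06,
        1.52300990e+00, -8.54199840e-02]), 'dq': array([-0.00101573, -0.00252363, -0.00225453,  0.00149845, -0.00032633,
        0.00199834]), 'joint_efforts': array([ 1.44164609e-03, -5.61334705e+01, -4.93099093e+01,  7.70814694e-02,
        2.89847504e-02, -7.52308961e-05]), 'tcp_pos': array([0.18046224, 0.57182729, 0.30181504]), 'ee_rot': array([-4.78367495e-01, -3.10457048e+00,  2.49502193e-03]), 'contact_force': array([ 0.91369484, -0.274115  , -0.61666566]), 'ft_torque': array([ 0.01404878, -0.00778019, -0.00275713]), 'grip_width': 1.0007704159190567}
```

View pics/top0.png

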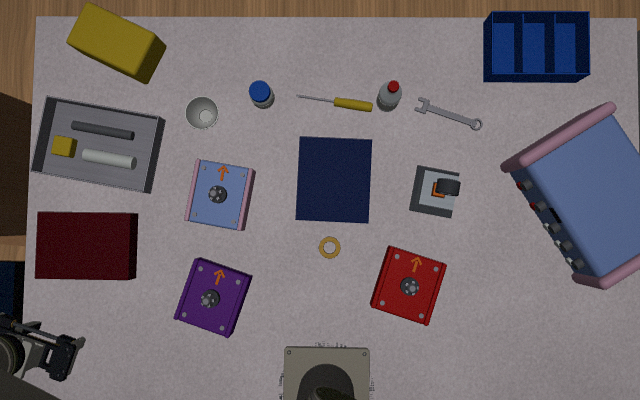

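View pics/side0.png

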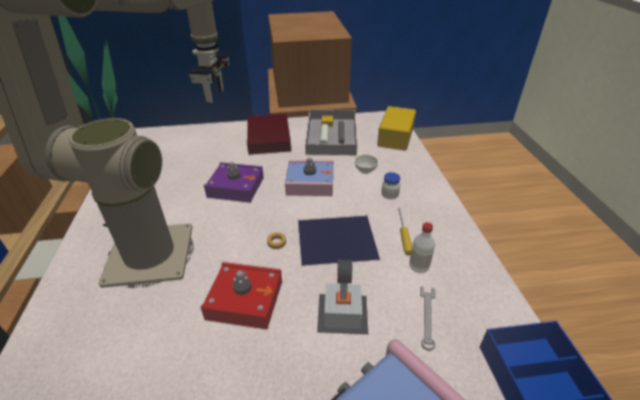

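Top view: the wanted gearbox is pale blue with pink plates at (219,195), arrow at (223,172). Possible mix-ups are the purple unit (213,298), the red unit (409,287) and the large blue/pink case (585,195). The lever is in the stand at (437,190), with the mat at (334,180). Side view: lever hub at (344,270), orange just above the stand at (343,297).

```bash
python3 - <<'E'
from h import *
import pickle
t=pickle.load(open('top.pkl','rb'));s=pickle.load(open('side.pkl','rb'))
a=cv2.resize(t['color'][150:240,175:265],(400,400),interpolation=3)
b=cv2.resize(t['color'][145:235,390:480],(400,400),interpolation=3)
cv2.imwrite('pics/crop1.png',np.hstack([a,b]))
def poly(m,roi):
    x0,y0,x1,y1=roi; mm=np.zeros_like(m); mm[y0:y1,x0:x1]=m[y0:y1,x0:x1]
    cs,_=cv2.findContours(mm,0,2); k=max(cs,key=cv2.contourArea); return k
im=t['color'];hsv=cv2.cvtColor(im,cv2.COLOR_BGR2HSV)
# mat
k=poly(cv2.inRange(hsv,(105,120,20),(130,255,140)),(280,120,390,240))
r=cv2.minAreaRect(k); P=np.array([onz(t,*p,.003)[:2] for p in cv2.boxPoints(r)]); print('mat',P.mean(0),P.round(3).tolist())
# unit outline
g=poly(cv2.inRange(im,(100,0,0),(255,255,255)) ,(180,150,262,236))
# arrow orange
k=poly(cv2.inRange(hsv,(3,130,120),(22,255,255)),(205,155,240,185)).reshape(-1,2)
tip=k[np.argmin(k[:,1])];print('arrow px',k.min(0),k.max(0),tip, onz(t,*tip,.051))
# dark shaft shoulder
gray=cv2.cvtColor(im,6)
k=poly(cv2.inRange(gray,0,100),(203,180,235,208)); r=cv2.minEnclosingCircle(k);print('shaft',r,cv2.contourArea(k),onz(t,*r[0],.08),onz(t,*r[0],.065))
# orange lever
k=poly(cv2.inRange(hsv,(3,130,60),(22,255,255)),(410,160,470,225)); M=cv2.minAreaRect(k);print('orange',M,onz(t,*M[0],.068))
k=poly(cv2.inRange(gray,0,60),(430,172,465,205)); M=cv2.minAreaRect(k);print('hub',M,onz(t,*M[0],.179))
# side hub
im=s['color'];hs=cv2.cvtColor(im,cv2.COLOR_BGR2HSV)
k=poly(cv2.inRange(cv2.cvtColor(im,6),0,70),(330,250,360,290)); M=cv2.minAreaRect(k);print('side hub',M, )
E
```

```text
mat [ 0.53853035 -0.01226228] [[0.433, 0.085], [0.65, 0.079], [0.643, -0.11], [0.427, -0.102]]
arrow px [218 166] [227 180] [222 166] [0.5646281  0.26910307 0.051     ]
shaft ((217.0, 193.5), 10.111974716186523) 259.0 [0.49324327 0.2729436  0.08      ] [0.49412375 0.27663774 0.065     ]
orange ((436.0384216308594, 191.3076934814453), (16.086305618286133, 9.15255355834961), 56.3099365234375) [ 0.50601237 -0.26455595  0.068     ]
hub ((447.3639831542969, 186.74801635742188), (23.523435592651367, 15.831363677978516), 10.30484676361084) [ 0.5088274  -0.26617633  0.179     ]
side hub ((344.5, 255.5), (11.0, 29.0), 90.0)
```

View pics/crop1.png

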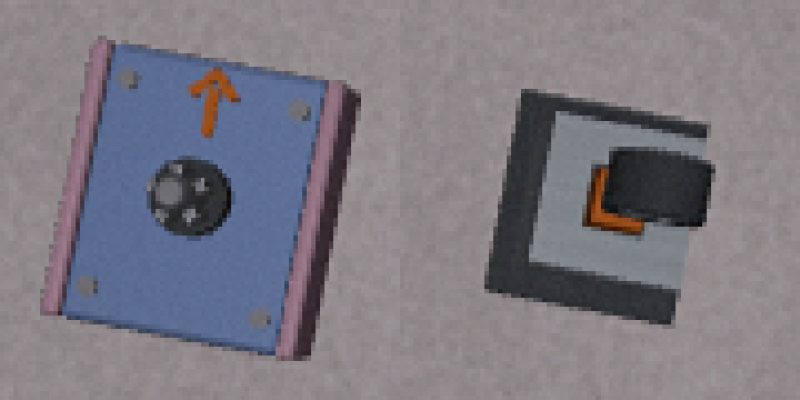

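Crop: left is the right unit, with blue top, pink plates, arrow up at (218,70) and shaft at (190,195). Right is the stand with the dark hub at (660,185) and orange in the pocket, both turned about -10°. Next I'll work out the first approach.

```bash
cat >> h.py <<'E'
def pose():
    s=sensors.get_state(); return np.array(s['tcp_pos']),Ro.from_rotvec(s['ee_rot']),s
def Rt(yaw,pitch):
    """tool: y at world yaw (deg), z pitched from down toward direction yaw+90 by pitch deg"""
    a=np.radians(yaw); y=np.array([np.cos(a),np.sin(a),0]); f=np.array([-np.sin(a),np.cos(a),0])
    p=np.radians(pitch); z=np.array([0,0,-np.cos(p)])+np.sin(p)*f
    return Ro.from_matrix(np.column_stack([np.cross(y,z),y,z]))
def delta(P,R,start=None):
    """servo numbers to bring grasp point (65 ahead) to P, orientation R"""
    p,r,s=pose() if start is None else start
    tcp=np.array(P)-R.apply([0,0,.065])
    d=r.inv().apply(tcp-p)*1e3; w=np.degrees((r.inv()*R).as_rotvec())
    print('d',d.round(1),'w',w.round(2)); return tcp,R,s
E
python3 - <<'E'
from h import *
import pickle
t=pickle.load(open('top.pkl','rb'))
def off(x,y,x0): return ((x-x0)/4.444,y/4.444)
for n,pts in [('top',[(553,110),(705,138),(678,290),(528,262)])]:
    W=np.array([onz(t,(x-400)/4.444+390,y/4.444+145,.06)[:2] for x,y in pts]);print(W.round(4).tolist(),W.mean(0))
    for i in range(4):
        e=W[(i+1)%4]-W[i];print(np.linalg.norm(e).round(4),np.degrees(np.arctan2(e[1],e[0])).round(1))
W=np.array([onz(t,x/4.444+175,y/4.444+150,.05)[:2] for x,y in [(115,42),(327,80),(277,355),(62,315)]]);print('unit',W.mean(0))
for i in range(4):
        e=W[(i+1)%4]-W[i];print(np.linalg.norm(e).round(4),np.degrees(np.arctan2(e[1],e[0])).round(1))
M=((447.36,186.75),(23.5,15.8),10.3)
b=cv2.boxPoints(M);Q=np.array([onz(t,*p,.179)[:2] for p in b]);print('hubbox',Q.round(3).tolist())
print('via');delta([.48,.2,.27],Rt(0,0))
E
```

```text
[[0.5597, -0.2375], [0.545, -0.3216], [0.4603, -0.3068], [0.4748, -0.224]] [ 0.50994195 -0.27249477]
0.0854 -99.9
0.086 170.1
0.084 80.1
0.086 -9.0
unit [0.4926436  0.27543183]
0.1234 -99.5
0.1581 170.9
0.1246 80.4
0.1579 -9.5
hubbox [[0.496, -0.238], [0.531, -0.244], [0.522, -0.295], [0.487, -0.289]]
via
d [-397.6 -264.5  -32.8] w [-9.000e-02  5.000e-02  7.248e+01]
```

Request:
servo_tool --delta_pos '[[-398,-264,-33],[-398,-264,-33],[-398,-264,-33],[-398,-264,-33],[-398,-264,-33],[-398,-264,-33],[-398,-264,-33],[-398,-264,-33],[-398,-264,-33],[-398,-264,-33]]' --angular '[[0,0,72.5],[0,0,72.5],[0,0,72.5],[0,0,72.5],[0,0,72.5],[0,0,72.5],[0,0,72.5],[0,0,72.5],[0,0,72.5],[0,0,72.5]]' --fingers '[0,0,0,0,0,0,0,0,0,0]'

```text
clock: 1.35
tcp_pos: [0.4803, 0.2008, 0.3352]
ee_rot: [-2.222, -2.22, 0.001]
contact_force: [0.1, 1.1, -1.0]
grip_width: 0.996
```

```bash
python3 - <<'E'
from h import *
c=capture('wrist');cv2.imwrite('pics/w1.png',c['color'])
import pickle;pickle.dump(c,open('w1.pkl','wb'))
p,r,s=pose();print(p,s['joint_positions'].round(3),s['clock'],r.as_matrix().round(3).tolist())
o,d=ray(c,320,200);print('cam in tool',r.inv().apply(o-p),r.inv().apply(d))
# above-ish approach, stand off 110mm back, pitch 55
R=Rt(-99.6,55);Q=np.array([.509,-.2705,.153])+np.array([0,0,.02])
delta(Q-R.apply([0,0,.13]),R)
print(proj(c,[.4926,.2754,.105]),proj(c,[.4926,.2754,.065]))
E
```

```text
[0.48004233 0.20125924 0.33530159] [ 0.298 -0.097  1.659  0.     1.58   0.298] 1.4 [[-0.0, 1.0, -0.001], [1.0, 0.0, 0.0], [0.0, -0.001, -1.0]]
cam in tool [ 0.06695892 -0.00113439 -0.08085726] [-0.23373143 -0.00876975  0.97234436]
d [-445.1 -128.6   50.5] w [-47.44  40.07  91.02]
[336.22102627 121.58563309] [334.68536283 122.42163921]
```

```bash
python3 - <<'E'
import cv2
im=cv2.imread('pics/w1.png'); a=cv2.resize(im,(400,250)); b=cv2.resize(im[62:182,275:395],(400,400),interpolation=3)
import numpy as np
cv2.imwrite('pics/w1v.png',np.hstack([cv2.copyMakeBorder(a,0,150,0,0,0),b]))
E
```

```text
(no output)
```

View pics/w1v.png

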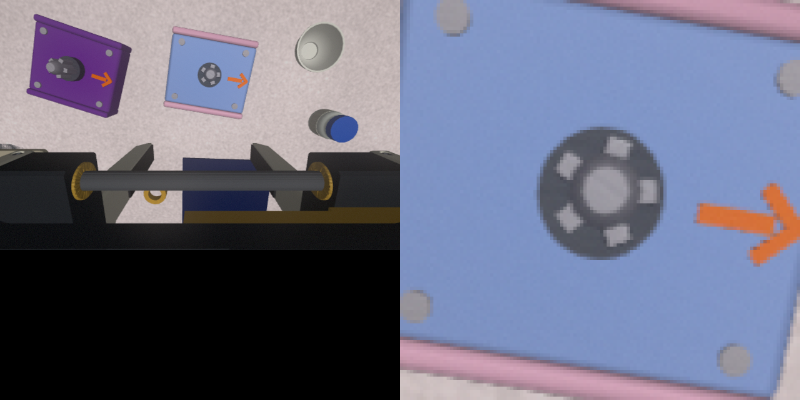

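Wrist view shows the unit almost from above: shaft at crop (604,192), five light spline tops, the one nearest the arrow at (648,191). I'll cast these onto z=0.091 to get the seat and spline angle.

```bash
python3 - <<'E'
from h import *
import pickle
c=pickle.load(open('w1.pkl','rb'));im=c['color']
S=np.array([onz(c,(x-400)/3.333+275,y/3.333+62,.091)[:2] for x,y in [(648,191),(619,147),(568,165),(567,219),(617,237)]])
C=S.mean(0);a=np.degrees(np.arctan2(*(S-C).T[::-1]));print('C',C,'r',np.linalg.norm(S-C,axis=1).round(4),a.round(1),[(x+36)%72-36 for x in a.round(1)])
tip=onz(c,(803-400)/3.333+275,228/3.333+62,.051)[:2];e=tip-C;print('arrow',tip,np.linalg.norm(e),np.degrees(np.arctan2(e[1],e[0])))
sh=onz(c,(602-400)/3.333+275,192/3.333+62,.065);print('shoulder',sh)
E
```

```text
C [0.49311101 0.27773094] r [0.0141 0.0144 0.0141 0.0143 0.0146] [   1.3   71.2  144.1 -144.6  -72.5] [np.float64(1.2999999999999972), np.float64(-0.7999999999999972), np.float64(0.09999999999999432), np.float64(-0.5999999999999943), np.float64(-0.5)]
arrow [0.56676619 0.26639053] 0.07452307920399313 -8.752884257232575
shoulder [0.493626   0.27851279 0.065     ]
```

Request:
servo_tool --delta_pos '[[-223,-64,25],[-223,-64,25],[-223,-64,25],[-223,-64,25],[-223,-64,25],[-223,-64,25]]' --angular '[[0,0,50],[0,0,50],[0,0,50],[0,0,50],[0,0,50],[0,0,50]]' --fingers '[0,0,0,0,0,0]'

```text
clock: 2.15
tcp_pos: [0.4163, -0.0218, 0.3107]
ee_rot: [-2.951, -1.076, -0.0]
contact_force: [-0.4, 0.4, 0.2]
grip_width: 0.998
```

```bash
python3 - <<'E'
from h import *
R=Rt(-99.6,55);Q=np.array([.509,-.2705,.153])+np.array([0,0,.03])
delta(Q-R.apply([0,0,.13]),R); print(pose()[0],pose()[2]['joint_positions'])
E
```

```text
d [-192.6  128.3   15.8] w [-23.8   51.39  45.69]
[ 0.41630887 -0.02175051  0.31069192] [-1.75545368e-01 -3.90168886e-01  1.94978893e+00  3.07100973e-04
  1.58183374e+00  6.96041270e-01]
```

Request:
servo_tool --delta_pos '[[-193,128,16],[-193,128,16],[-193,128,16],[-193,128,16],[-193,128,16],[-193,128,16],[-193,128,16],[-193,128,16],[-193,128,16]]' --angular '[[-23.8,51.4,45.7],[-23.8,51.4,45.7],[-23.8,51.4,45.7],[-23.8,51.4,45.7],[-23.8,51.4,45.7],[-23.8,51.4,45.7],[-23.8,51.4,45.7],[-23.8,51.4,45.7],[-23.8,51.4,45.7]]' --fingers '[0,0,0,0,0,0,0,0,0]'

```text
clock: 3.28
tcp_pos: [0.3645, -0.2687, 0.2978]
ee_rot: [2.739, -0.21, 1.403]
contact_force: [-0.5, 1.0, -0.3]
grip_width: 1.004
```

```bash
python3 - <<'E'
from h import *
import pickle
c=capture('wrist');cv2.imwrite('pics/w2.png',c['color']);pickle.dump(c,open('w2.pkl','wb'))
p,r,s=pose();print(p,s['joint_positions'].round(3));R=Rt(-99.6,55);print(np.degrees((r.inv()*R).as_rotvec()))
delta([.509,-.2705,.153],R);print(proj(c,[.509,-.2705,.153]))
E
```

```text
[ 0.36444716 -0.26854417  0.29756507] [-1.262 -0.892  2.497  0.906  1.191  0.26 ]
[-1.32358229  0.8456586   0.14456965]
d [-34.4 -19.1 135.9] w [-1.32  0.85  0.14]
[306.06866312 229.5341137 ]
```

View pics/w2.png

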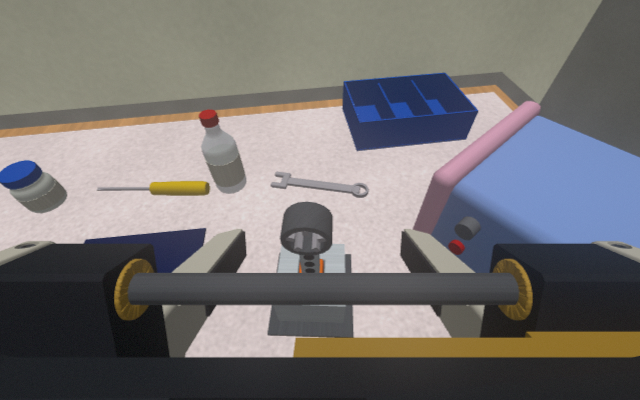

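Wrist view: hub centred at column 306 with its front face spanning columns 280-333, against a predicted 306, so it's on line. The finger pair straddles it.

```bash
python3 - <<'E'
from h import *
R=Rt(-99.6,55);z=R.apply([0,0,1]);H=np.array([.5095,-.2705,.153])
print('standoff');a=delta(H-.06*z,R)
print('then',a[1].inv().apply(.051*z)*1e3)
E
```

```text
standoff
d [-35.  -20.6  76.4] w [-1.32  0.85  0.14]
then [5.86785135e-15 1.40862587e-15 5.10000000e+01]
```

Request:
servo_tool --delta_pos '[[-35,-20.6,45],[-35,-20.6,76.4],[-35,-20.6,76.4],[-35,-20.6,76.4],[-35,-20.6,76.4]]' --angular '[[-1.3,0.85,0.15],[-1.3,0.85,0.15],[-1.3,0.85,0.15],[-1.3,0.85,0.15],[-1.3,0.85,0.15]]' --fingers '[0,0,0,0,0]'

```text
clock: 3.95
tcp_pos: [0.42, -0.2697, 0.2325]
ee_rot: [2.725, -0.224, 1.405]
contact_force: [0.1, -0.8, 0.0]
grip_width: 0.996
```

```bash
python3 - <<'E'
from h import *
import pickle
c=capture('wrist');pickle.dump(c,open('w3.pkl','wb'));im=c['color']
p,r,s=pose();print(p,s['joint_positions'].round(3))
R=Rt(-99.6,55);z=R.apply([0,0,1]);H=np.array([.5095,-.2705,.153]);delta(H-.009*z,R)
u=proj(c,H);print(u);f=R.apply([1,0,0])
yl=R.apply([0,1,0]);xl=np.array([np.cos(np.radians(-9.6)),np.sin(np.radians(-9.6)),0])
im=im.copy()
for zz,col in [(-.016,(0,255,0)),(.016,(0,0,255))]:
  pts=[proj(c,H+zz*xl+.026*(np.cos(a)*yl+np.sin(a)*np.array([0,0,1]))) for a in np.linspace(0,6.283,40)]
  cv2.polylines(im,[np.int32(pts)],True,col,1)
x,y=np.int32(u);x0=max(0,x-130);y0=max(0,y-110)
cv2.imwrite('pics/w3.png',cv2.resize(im[y0:y0+200,x0:x0+260],(780,600)));print(x0,y0)
E
```

```text
[ 0.41995177 -0.26998079  0.23285083] [-1.075 -0.653  2.497  0.99   0.886  0.163]
d [-14.4 -14.   44.4] w [-0.49  0.43 -0.09]
[306.01444625 240.64288171]
176 130
```

View pics/w3.png

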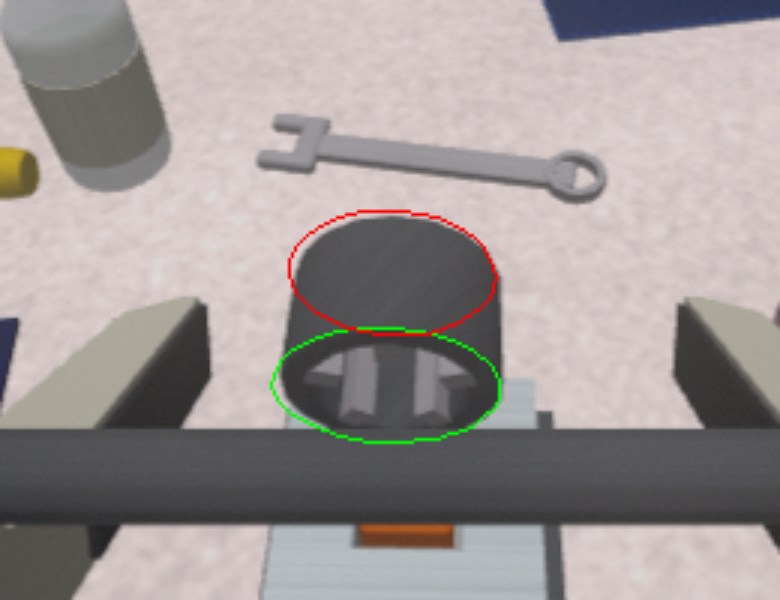

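Overlay: the hub sits about 1.2 mm toward -y of the prediction (right edge 502 against 497). Otherwise it agrees, so I advance.

Request:
servo_tool --delta_pos '[[-14.4,-12.8,15],[-14.4,-12.8,25],[-14.4,-12.8,35],[-14.4,-12.8,44.4],[-14.4,-12.8,44.4],[-14.4,-12.8,44.4]]' --angular '[[-0.5,0.4,0],[-0.5,0.4,0],[-0.5,0.4,0],[-0.5,0.4,0],[-0.5,0.4,0],[-0.5,0.4,0]]' --fingers '[0,0,0,0,0,0]'

```text
clock: 4.75
tcp_pos: [0.4496, -0.2614, 0.1939]
ee_rot: [2.714, -0.232, 1.409]
contact_force: [-0.8, 0.1, -0.1]
grip_width: 1.0
```

```bash
python3 - <<'E'
from h import *
import pickle
c=capture('wrist');pickle.dump(c,open('w4.pkl','wb'));cv2.imwrite('pics/w4.png',c['color'])
p,r,s=pose();print(p,s['joint_positions'].round(3))
R=Rt(-99.6,55);z=R.apply([0,0,1]);H=np.array([.5095,-.2717,.153]);delta(H-.009*z,R)
E
```

```text
[ 0.4495627  -0.26150858  0.19406108] [-0.973 -0.508  2.49   1.1    0.724  0.061]
d [ 1.2  0.  -0.6] w [-0.03  0.11 -0.19]
```

Request:
servo_tool --delta_pos '[[1,0,-0.5],[1,0,-0.5],[1,0,-0.5],[1,0,-0.5],[1,0,-0.5],[1,0,-0.5],[1,0,-0.5],[1,0,-0.5]]' --angular '[[0,0,0],[0,0,0],[0,0,0],[0,0,0],[0,0,0],[0,0,0],[0,0,0],[0,0,0]]' --fingers '[255,255,255,255,255,255,255,255]'

```text
clock: 5.8
tcp_pos: [0.4497, -0.2614, 0.1948]
ee_rot: [2.714, -0.232, 1.409]
contact_force: [0.0, -0.3, 0.6]
grip_width: 0.558
```

```bash
python3 - <<'E'
from h import *
p,r,s=pose();print(p,s['contact_force'],s['ft_torque'],s['grip_width']*93)
R=Rt(-99.6,55);G=p+r.apply([0,0,.065])
delta(G+[0,0,.06],R);delta(G+[0,0,.10],R)
E
```

```text
[ 0.44967791 -0.26138682  0.19483959] [ 0.00858858 -0.31430051  0.61891428] [-0.01588861  0.56683835 -0.0793491 ] 51.87581217245392
d [ 48.9  -0.2 -34.5] w [-0.04  0.13 -0.19]
d [ 81.6  -0.4 -57.5] w [-0.04  0.13 -0.19]
```

Request:
servo_tool --delta_pos '[[8.1,0,-5.7],[24.5,0,-17.2],[40.8,-0.2,-28.7],[57,-0.3,-40],[73.4,-0.3,-51.7],[81.6,-0.4,-57.5],[81.6,-0.4,-57.5]]' --angular '[[0,0,0],[0,0,0],[0,0,0],[0,0,0],[0,0,0],[0,0,0],[0,0,0]]' --fingers '[255,255,255,255,255,255,255]'

```text
clock: 6.68
tcp_pos: [0.4496, -0.2612, 0.2946]
ee_rot: [2.714, -0.231, 1.409]
contact_force: [-0.3, -0.6, -3.9]
grip_width: 0.561
```

```bash
python3 - <<'E'
from h import *
c=capture('side');cv2.imwrite('pics/s2.png',cv2.resize(c['color'][100:340,220:460],(600,600)))
p,r,s=pose();print(p,s['joint_positions'].round(3),s['contact_force'],s['ft_torque'],s['grip_width']*93)
E
```

```text
[ 0.449443   -0.26099753  0.29370849] [-0.972 -0.695  2.407  0.877  0.875  0.378] [ 0.62436865 -0.69097093 -4.19974559] [0.17801365 1.12879941 0.01239622] 51.863837715306815
```

View pics/s2.png

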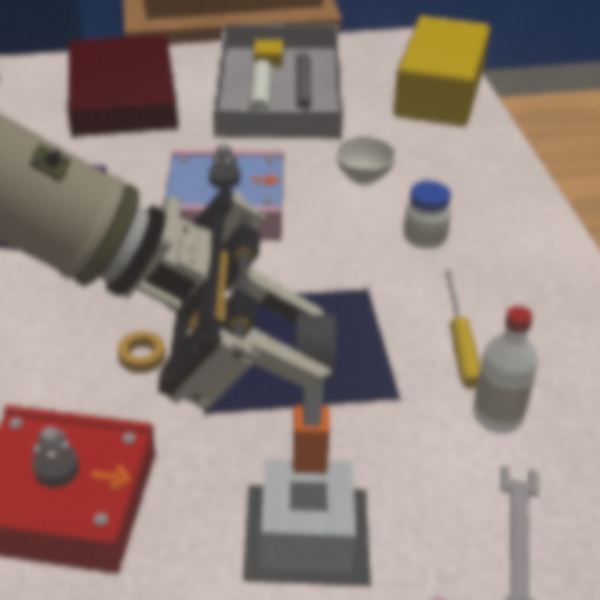

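Side view: the lever is out of the pocket and hanging upright in the jaws (orange block at (312,440), above the stand at (310,500)). Next is the carry to the mat, turning it flat on the way.

```bash
cat >> h.py <<'E'
Bt=Rt(-99.6,55).inv().apply(np.array([.5095,-.2717,.153])-[.44968,-.26139,.19484])
def dbore(B,R,start=None):
    "servo numbers to bring the bore centre to B"
    R=R; tcp=np.array(B)-R.apply(Bt); return delta(tcp+R.apply([0,0,.065]),R,start)
E
python3 - <<'E'
from h import *
import pickle
t=pickle.load(open('top.pkl','rb'));print(onz(t,393,85,.15),onz(t,261,88,.075),onz(t,390,105,.0));print(Bt)
s=None
for B,y,pt in [((.54,-.18,.28),-96,30),((.59,-.05,.25),-92,0),((.598,0,.10),-91.7,-35)]:
    a=dbore(B,Rt(y,pt),s); s=(a[0],a[1],None)
E
```

```text
[ 0.7456147  -0.14770958  0.15      ] [0.75783334 0.17051729 0.075     ] [ 0.73616063 -0.15825194  0.        ]
[0.00054373 0.00018951 0.07372233]
d [ 62.6 -93.    2.9] w [  2.33 -24.82  -2.86]
d [  53.2 -134.5   53.6] w [  1.05 -29.99  -3.91]
d [ 48.6 -50.5 163. ] w [ -0.09 -35.    -0.29]
```

Request:
servo_tool --delta_pos '[[30,-46,1.5],[62.6,-93,3],[62.6,-93,3],[62.6,-93,3],[62.6,-93,3]]' --angular '[[1.2,-10,-1.4],[2.3,-18,-2.8],[2.3,-24.8,-2.9],[2.3,-24.8,-2.9],[2.3,-24.8,-2.9]]' --fingers '[255,255,255,255,255]'

```text
clock: 7.35
tcp_pos: [0.5026, -0.1759, 0.3419]
ee_rot: [3.005, -0.157, 0.805]
contact_force: [-1.0, 0.0, -4.4]
grip_width: 0.564
```

Request:
servo_tool --delta_pos '[[18,-45,18],[36,-90,36],[53,-134,54],[53,-134,54],[53,-134,54],[53,-134,54]]' --angular '[[0.4,-10,-1.3],[0.8,-20,-2.6],[1,-30,-3.9],[1,-30,-3.9],[1,-30,-3.9],[1,-30,-3.9]]' --fingers '[255,255,255,255,255,255]'

```text
clock: 8.1
tcp_pos: [0.5888, -0.0522, 0.326]
ee_rot: [3.139, -0.059, 0.009]
contact_force: [0.0, -0.4, -4.0]
grip_width: 0.558
```

```bash
python3 - <<'E'
from h import *
p,r,s=pose();print(p,s['joint_positions'].round(3),s['contact_force'],s['grip_width']*93)
dbore((.598,0,.10),Rt(-91.7,-35))
E
```

```text
[ 0.58880551 -0.05224158  0.32599573] [-1.750e-01  9.300e-02  1.486e+00 -1.000e-03  1.557e+00  1.434e+00] [ 0.03394571 -0.37041877 -3.98927492] 51.93453279947977
d [ 48.1 -53.4 165.5] w [-2.000e-02 -3.532e+01 -4.900e-01]
```

Request:
servo_tool --delta_pos '[[16,-17,30],[32,-35,60],[48,-53,110],[48,-53,150],[48,-53,165],[48,-53,165],[48,-53,165]]' --angular '[[0,-10,0],[0,-20,0],[0,-30,-0.5],[0,-35.3,-0.5],[0,-35.3,-0.5],[0,-35.3,-0.5],[0,-35.3,-0.5]]' --fingers '[255,255,255,255,255,255,255]'

```text
clock: 8.98
tcp_pos: [0.6414, -0.0005, 0.1649]
ee_rot: [-2.99, 0.042, 0.934]
contact_force: [0.1, -0.1, -3.6]
grip_width: 0.56
```

```bash
python3 - <<'E'
from h import *
c=capture('side');cv2.imwrite('pics/s3.png',cv2.resize(c['color'][140:300,240:440],(800,640))[:600])
p,r,s=pose();print(p,s['joint_positions'].round(3),s['contact_force'],s['grip_width']*93)
dbore((.598,0,.03),Rt(-91.7,-35));dbore((.598,0,.019),Rt(-91.7,-35))
B=p+r.apply(Bt)
for X in [B,B+[-.145,.004,0]]: print(proj(c,X), (proj(c,X)-[240,140])*4)
E
```

```text
[ 6.41395422e-01 -3.27909485e-04  1.64754256e-01] [-0.07   0.834  0.917 -0.026  1.995  1.526] [-0.24263921  0.07883992 -3.52795466] 52.1268577290823
d [40.9  0.8 61.8] w [ 0.04 -0.3   0.08]
d [47.1  0.8 70.8] w [ 0.04 -0.3   0.08]
[357.22373459 206.87726014] [468.89493834 267.50904056]
[306.18756289 210.6091542 ] [264.75025157 282.43661682]
```

View pics/s3.png

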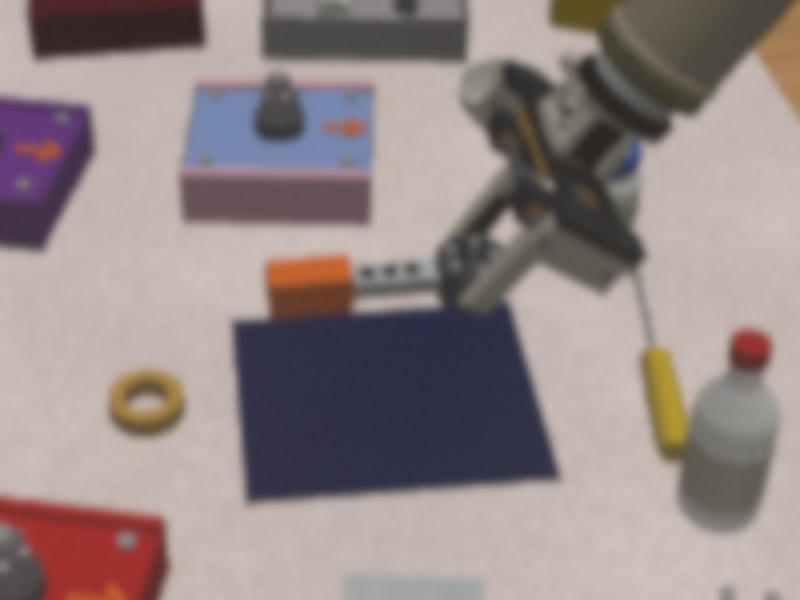

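Side view: the lever is level above the mat, with its orange end at (268,285) against a predicted (265,282). Lowering slowly until the force shows contact.

Request:
servo_tool --delta_pos '[[14,0.8,21],[28,0.8,42],[38,0.8,57],[41,0.8,62],[43,0.8,65],[43,0.8,65]]' --angular '[[0,-0.3,0],[0,-0.3,0],[0,-0.3,0],[0,-0.3,0],[0,-0.3,0],[0,-0.3,0]]' --fingers '[255,255,255,255,255,255]'

```text
clock: 9.78
tcp_pos: [0.6376, -0.0004, 0.0818]
ee_rot: [-2.983, 0.041, 0.955]
contact_force: [-1.1, -0.1, -2.4]
grip_width: 0.561
```

Request:
servo_tool --delta_pos '[[0.6,0,0.8],[1.2,0,1.6],[1.7,0,2.5],[2.3,0,3.3],[2.3,0,3.3]]' --angular '[[0,0,0],[0,0,0],[0,0,0],[0,0,0],[0,0,0]]' --fingers '[255,255,255,255,255]'

```text
clock: 10.4
tcp_pos: [0.6379, -0.0005, 0.0814]
ee_rot: [-2.983, 0.041, 0.955]
contact_force: [-5.6, 0.0, 19.7]
grip_width: 0.563
```

```bash
python3 - <<'E'
from h import *
p,r,s=pose();print(p,s['contact_force'],s['ft_torque'],p+r.apply(Bt))
E
```

```text
[ 6.37943842e-01 -4.61665244e-04  8.14379811e-02] [-5.5753604   0.04966553 19.67358691] [0.41278373 2.63422424 0.06988608] [5.95573590e-01 5.37623352e-04 2.11132161e-02]
```

Request:
servo_tool --delta_pos '[[-0.6,0,-0.9],[-1,0,-1.4],[-1,0,-1.4],[-1,0,-1.4],[-1,0,-1.4],[-1,0,-1.4]]' --angular '[[0,0,0],[0,0,0],[0,0,0],[0,0,0],[0,0,0],[0,0,0]]' --fingers '[255,255,80,40,40,40]'

```text
clock: 11.15
tcp_pos: [0.6372, -0.0004, 0.0787]
ee_rot: [-2.983, 0.041, 0.956]
contact_force: [-0.3, 0.1, 0.2]
grip_width: 0.839
```

```bash
python3 - <<'E'
from h import *
p,r,s=pose();print(p,s['contact_force'],s['grip_width']*93)
g=p+r.apply([0,0,.065]); z=r.apply([0,0,1])
a=delta(g-.10*z,r);print('retreat')
delta([.55,0,.22],Rt(-91.7,0),(a[0],a[1],None))
E
```

```text
[ 6.37239740e-01 -4.17310607e-04  7.86546560e-02] [-0.32398774  0.13693974  0.20775137] 77.99687172633084
d [   0.   -0. -100.] w [0. 0. 0.]
retreat
d [-190.9    1.9  -17.2] w [2.000e-02 3.555e+01 1.400e-01]
```

Request:
servo_tool --delta_pos '[[0,0,-25],[0,0,-60],[0,0,-100],[0,0,-100]]' --angular '[[0,0,0],[0,0,0],[0,0,0],[0,0,0]]' --fingers '[0,0,0,0]'

```text
clock: 11.65
tcp_pos: [0.6977, -0.0022, 0.1636]
ee_rot: [-2.987, 0.041, 0.946]
contact_force: [-0.1, -0.2, 0.2]
grip_width: 0.999
```

Request:
servo_tool --delta_pos '[[-50,0.5,-5],[-100,1,-8],[-150,1.5,-12],[-200,2,-12],[-205,2,-12],[-205,2,-12]]' --angular '[[0,10,0],[0,20,0],[0,30,0],[0,35.5,0],[0,35.5,0],[0,35.5,0]]' --fingers '[0,0,0,0,0,0]'

```text
clock: 12.4
tcp_pos: [0.5323, 0.0006, 0.2901]
ee_rot: [-3.141, 0.043, -0.005]
contact_force: [-0.1, 0.8, 0.9]
grip_width: 1.0
```

```bash
python3 - <<'E'
from h import *
import pickle
c=capture('wrist');pickle.dump(c,open('w5.pkl','wb'))
p,r,s=pose();print(p,s['joint_positions'].round(3))
im=c['color'].copy();B=np.array([.596,.0005,.019])
pts=[proj(c,B+[.026*np.cos(a),.026*np.sin(a),.016]) for a in np.linspace(0,6.283,40)]
m=np.array(pts).mean(0).astype(int);print(m,np.linalg.norm(pts[0]-pts[20]))
cv2.imwrite('pics/w5raw.png',im);cv2.polylines(im,[np.int32(pts)],True,(0,255,0),1)
x0=max(0,m[0]-100);y0=max(0,m[1]-80);print(x0,y0)
a=cv2.resize(im[y0:y0+150,x0:x0+200],(400,300),interpolation=3)
t=capture('top');b=cv2.resize(t['color'][120:240,270:430],(400,300),interpolation=3)
cv2.imwrite('pics/w5.png',np.hstack([a,b]))
pickle.dump(t,open('t2.pkl','wb'))
E
```

```text
[5.33362460e-01 4.89112622e-04 2.89882326e-01] [-0.095 -0.046  1.693  0.     1.493  1.503]
[322 130] 48.30957185921637
222 50
```

View pics/w5.png

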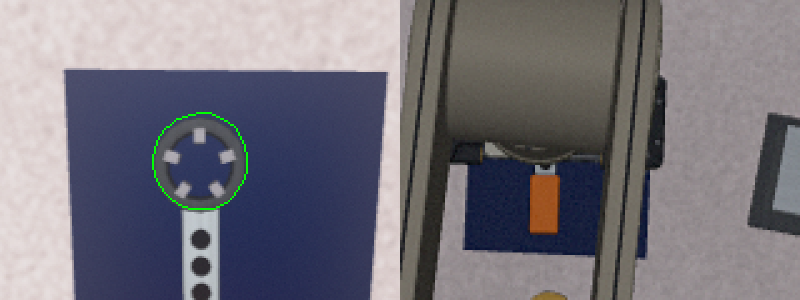

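Left crop: the lever lies flat on the mat, hub ring at (200,162) and the arm straight down the picture. Right crop: orange end at (544,205), on the mat. I'll refine the bore from the teeth.

```bash
python3 - <<'E'
from h import *
import pickle
c=pickle.load(open('w5.pkl','rb'));t=pickle.load(open('t2.pkl','rb'))
im=cv2.imread('pics/w5raw.png');g=cv2.cvtColor(im[100:165,290:355],6)
hsv=cv2.cvtColor(im,cv2.COLOR_BGR2HSV)
m=((g>120)&(hsv[100:165,290:355,1]<60)).astype(np.uint8);n,l,st,ce=cv2.connectedComponentsWithStats(m)
T=[]
for i in range(1,n):
    u,v=ce[i]+[290,100]
    if 8<st[i,4]<120:
        w=onz(c,u,v,.035);T.append(w[:2]);print(st[i,4],w[:2].round(4))
T=np.array(T)[:5];C=T.mean(0);a=np.degrees(np.arctan2(*(T-C).T[::-1]));print('C',C,np.linalg.norm(T-C,axis=1),a, ((a+36-180-36)%72-36+0))
# arm hole centres at crop(201,239),(201,292) -> z .027
P=[onz(c,x/2+222,y/2+50,.027)[:2] for x,y in [(201,239),(201,266),(201.2,292)]];print(P)
h=cv2.cvtColor(t['color'],cv2.COLOR_BGR2HSV);mm=np.zeros(h.shape[:2],np.uint8);mm[180:230,310:350]=cv2.inRange(h,(3,130,80),(22,255,255))[180:230,310:350]
k=max(cv2.findContours(mm,0,2)[0],key=cv2.contourArea);R=cv2.minAreaRect(k);W=np.array([onz(t,*q,.035)[:2] for q in cv2.boxPoints(R)]);print(W.mean(0),W.round(4).tolist())
E
```

```text
42 [0.6112 0.001 ]
44 [0.6    0.0172]
40 [ 0.5993 -0.0139]
39 [0.5816 0.0114]
38 [ 0.5814 -0.0076]
C [0.59470587 0.00162098] [0.01651244 0.01643613 0.01620369 0.01632386 0.01620542] [  -2.01279748   71.33479131  -73.48172137  143.14531391 -145.20451165] [-2.01279748 -0.66520869 -1.48172137 -0.85468609 -1.20451165]
[array([0.55258663, 0.0015663 ]), array([0.53662076, 0.00200317]), array([0.52090806, 0.00231376])]
[0.48035899 0.00186969] [[0.5081, 0.0162], [0.5084, -0.0117], [0.4526, -0.0124], [0.4523, 0.0154]]
```

```bash
python3 - <<'E'
from h import *
a=delta([.5948,.0016,.060],Rt(-91.3,0));a=delta([.5948,.0016,.026],Rt(-91.3,0))
E
```

```text
d [ 60.2  -2.8 164.2] w [-0.02  0.   -0.27]
d [ 60.2  -2.8 198.2] w [-0.02  0.   -0.27]
```

Request:
servo_tool --delta_pos '[[40,-2.8,40],[60.2,-2.8,90],[60.2,-2.8,140],[60.2,-2.8,164],[60.2,-2.8,180],[60.2,-2.8,192],[60.2,-2.8,198],[60.2,-2.8,198]]' --angular '[[0,0,-0.3],[0,0,-0.3],[0,0,-0.3],[0,0,-0.3],[0,0,-0.3],[0,0,-0.3],[0,0,-0.3],[0,0,-0.3]]' --fingers '[0,0,0,0,0,0,0,0]'

```text
clock: 13.5
tcp_pos: [0.596, 0.0015, 0.0914]
ee_rot: [-3.141, 0.035, 0.0]
contact_force: [0.4, -0.2, 0.1]
grip_width: 1.001
```

```bash
python3 - <<'E'
from h import *
p,r,s=pose();print(p,s['contact_force'])
a=delta([.5948,.0016,.026],Rt(-91.3,0))
E
```

```text
[0.59597608 0.00148308 0.09139238] [ 0.40771987 -0.19957115  0.1015618 ]
d [-1.2 -0.1  0.4] w [-0.02  0.02  0.03]
```

Request:
servo_tool --delta_pos '[[-1.2,0,0.4],[-1.2,0,0.4],[-1.2,0,0.4],[-1.2,0,0.4],[-1.2,0,0.4],[-1.2,0,0.4],[-1.2,0,0.4]]' --angular '[[0,0,0],[0,0,0],[0,0,0],[0,0,0],[0,0,0],[0,0,0],[0,0,0]]' --fingers '[100,255,255,255,255,255,255]'

```text
clock: 14.38
tcp_pos: [0.5945, 0.0014, 0.0908]
ee_rot: [-3.141, 0.035, 0.001]
contact_force: [-0.4, -1.4, 2.2]
grip_width: 0.56
```

Request:
servo_tool --delta_pos '[[0,0,-10],[0,0,-35],[0,0,-70],[0,0,-110],[0,0,-140],[0,0,-140]]' --angular '[[0,0,0],[0,0,0],[0,0,0],[0,0,0],[0,0,0],[0,0,0]]' --fingers '[255,255,255,255,255,255]'

```text
clock: 15.12
tcp_pos: [0.596, 0.0015, 0.2338]
ee_rot: [-3.141, 0.035, -0.007]
contact_force: [0.8, 0.5, -4.4]
grip_width: 0.563
```

```bash
python3 - <<'E'
from h import *
p,r,s=pose();print(p,s['contact_force'],s['ft_torque'],s['grip_width']*93,s['joint_positions'].round(2))
a=delta([.54,.14,.17],Rt(0,0));a=delta([.493,.2775,.15],Rt(88.7,0),(a[0],a[1],None))
E
```

```text
[0.59600125 0.00151727 0.2337748 ] [ 0.80635006  0.53658478 -4.39102512] [0.00319284 0.09899806 0.04048759] 52.387227612742066 [-0.08  0.16  1.59  0.    1.39  1.51]
d [ -59.  -137.2   -1.4] w [  0.19  -0.22 -91.26]
d [137.5 -47.   20. ] w [  0.    0.  -88.7]
```

Request:
servo_tool --delta_pos '[[-10,-20,0],[-20,-45,0],[-30,-70,0],[-40,-95,0],[-50,-120,0],[-59,-137,0],[-59,-137,0],[-59,-137,0],[-59,-137,0]]' --angular '[[0,0,-10.5],[0,0,-21],[0,0,-31.5],[0,0,-42],[0,0,-52.5],[0,0,-63],[0,0,-73.5],[0,0,-84],[0,0,-91.3]]' --fingers '[255,255,255,255,255,255,255,255,255]'

```text
clock: 16.25
tcp_pos: [0.5373, 0.1398, 0.228]
ee_rot: [-2.213, -2.226, 0.005]
contact_force: [-0.9, -0.1, -3.8]
grip_width: 0.561
```

Request:
servo_tool --delta_pos '[[20,-6,0],[40,-12,0],[60,-20,0],[80,-27,0],[100,-34,0],[120,-41,0],[137,-47,0],[137,-47,0],[137,-47,0],[137,-47,0],[137,-47,0]]' --angular '[[0,0,-10.5],[0,0,-21],[0,0,-31.5],[0,0,-42],[0,0,-52.5],[0,0,-63],[0,0,-73.5],[0,0,-84],[0,0,-90],[0,0,-90],[0,0,-90]]' --fingers '[255,255,255,255,255,255,255,255,255,255,255]'

```text
clock: 17.62
tcp_pos: [0.491, 0.2765, 0.2296]
ee_rot: [-0.003, -3.139, 0.0]
contact_force: [-0.9, 0.3, -4.0]
grip_width: 0.562
```

```bash
python3 - <<'E'
from h import *
import pickle
p,r,s=pose();print(p,s['contact_force'],s['ft_torque'],s['grip_width']*93,s['joint_positions'].round(2))
c=capture('side')
cv2.imwrite('pics/s4.png',cv2.resize(c['color'][90:210,240:400],(800,600)))
B=p+np.array([0,0,-.072]);print((proj(c,B)-[240,90])*5,(proj(c,[.493,.2775,.105])-[240,90])*5)
a=delta([.493,.2775,.135],Rt(90,0))
E
```

```text
[0.4909623  0.27647444 0.22955815] [-0.90245152  0.28814919 -3.97175743] [-0.00920806  0.0696283  -0.0019083 ] 52.23365085201535 [ 0.42  0.08  1.68  0.    1.39 -1.15]
[339.42362357 271.18978202] [344.34060292 338.62774671]
d [-1.9  1.  29.9] w [-0.   -0.13 -0.09]
```

View pics/s4.png

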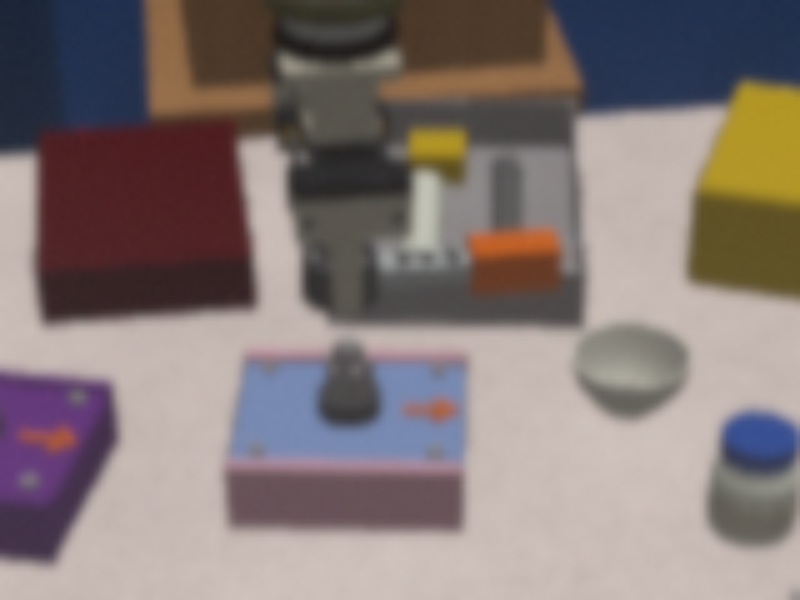

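Side view: hub at about (342,270) directly above the shaft at (347,345), lever level, orange toward the arrow side. Descending by feel.

Request:
servo_tool --delta_pos '[[-1.9,1,15],[-1.9,1,30],[-1.9,1,36],[-1.9,1,40],[-1.9,1,42],[-1.9,1,44],[-1.9,1,44]]' --angular '[[0,0,0],[0,0,0],[0,0,0],[0,0,0],[0,0,0],[0,0,0],[0,0,0]]' --fingers '[255,255,255,255,255,255,255]'

```text
clock: 18.55
tcp_pos: [0.4935, 0.2778, 0.1871]
ee_rot: [0.001, -3.141, -0.001]
contact_force: [-0.5, -0.2, -3.9]
grip_width: 0.562
```

Request:
servo_tool --delta_pos '[[0,0,1],[0,0,2],[0,0,3],[0,0,3]]' --angular '[[0,0,0],[0,0,0],[0,0,0],[0,0,0]]' --fingers '[255,255,255,255]'

```text
clock: 19.05
tcp_pos: [0.4937, 0.2777, 0.184]
ee_rot: [0.001, -3.141, -0.001]
contact_force: [2.1, -0.8, -4.0]
grip_width: 0.558
```

Request:
servo_tool --delta_pos '[[-0.4,0,1],[-0.4,0,2],[-0.4,0,3],[-0.4,0,4],[-0.4,0,5],[-0.4,0,5]]' --angular '[[0,0,0],[0,0,0],[0,0,0],[0,0,0],[0,0,0],[0,0,0]]' --fingers '[255,255,255,255,255,255]'

```text
clock: 19.8
tcp_pos: [0.4939, 0.2777, 0.1789]
ee_rot: [0.001, -3.141, -0.001]
contact_force: [2.7, -0.9, -3.9]
grip_width: 0.559
```

Request:
servo_tool --delta_pos '[[-0.3,0,1],[-0.3,0,2],[-0.3,0,3],[-0.3,0,4],[-0.3,0,4]]' --angular '[[0,0,0],[0,0,0],[0,0,0],[0,0,0],[0,0,0]]' --fingers '[255,255,255,255,255]'

```text
clock: 20.42
tcp_pos: [0.4941, 0.2778, 0.1748]
ee_rot: [0.001, -3.141, -0.001]
contact_force: [3.2, -1.2, -3.4]
grip_width: 0.564
```

```bash
python3 - <<'E'
from h import *
p,r,s=pose();print(p,s['contact_force'],s['ft_torque'],s['grip_width']*93)
E
```

```text
[0.49405705 0.2777508  0.17476269] [ 3.17407356 -1.15168596 -3.36211399] [-0.22339014 -0.38366982  0.04192694] 52.42484777694928
```

Below 107 mm with hardly any force: the splines are engaged. Sliding down to the shoulder.

Request:
servo_tool --delta_pos '[[-0.3,-0.1,3],[-0.4,-0.1,6],[-0.5,-0.1,9],[-0.5,-0.1,12],[-0.5,-0.1,15],[-0.5,-0.1,18],[-0.5,-0.1,18]]' --angular '[[0,0,0],[0,0,0],[0,0,0],[0,0,0],[0,0,0],[0,0,0],[0,0,0]]' --fingers '[255,255,255,255,255,255,255]'

```text
clock: 21.3
tcp_pos: [0.4943, 0.2776, 0.1564]
ee_rot: [0.001, -3.14, -0.0]
contact_force: [0.5, 0.1, -4.7]
grip_width: 0.565
```

Request:
servo_tool --delta_pos '[[0,0,1],[0,0,2],[0,0,3],[0,0,4],[0,0,4.5],[0,0,4.5]]' --angular '[[0,0,0],[0,0,0],[0,0,0],[0,0,0],[0,0,0],[0,0,0]]' --fingers '[255,255,255,255,255,255]'

```text
clock: 22.05
tcp_pos: [0.4946, 0.2777, 0.1529]
ee_rot: [0.001, -3.141, -0.001]
contact_force: [-2.9, -1.4, 4.4]
grip_width: 0.564
```

```bash
python3 - <<'E'
from h import *
p,r,s=pose();print(p,p[2]-.0718,s['contact_force'],s['ft_torque'],s['grip_width']*93)
E
```

```text
[0.49455077 0.27768545 0.1528545 ] 0.08105449852869331 [-2.86237823 -1.40638492  4.44831003] [-0.35681484  0.6445761  -0.03499368] 52.49160353219447
```

Request:
servo_tool --delta_pos '[[0.2,0,1],[0.2,0,1],[0,0,0],[0,0,0],[0,0,0],[0,0,0],[0,0,0]]' --angular '[[0,0,0],[0,0,0],[0,0,0],[0,0,0],[0,0,0],[0,0,0],[0,0,0]]' --fingers '[255,255,255,100,0,0,0]'

```text
clock: 22.92
tcp_pos: [0.4947, 0.2777, 0.1524]
ee_rot: [0.001, -3.141, -0.001]
contact_force: [-0.1, 1.3, 0.7]
grip_width: 0.881
```

Request:
servo_tool --delta_pos '[[0,0,-20],[0,0,-60],[0,0,-110],[0,0,-140],[40,-40,-140],[75,-75,-140],[75,-75,-140],[75,-75,-140]]' --angular '[[0,0,0],[0,0,0],[0,0,0],[0,0,0],[0,0,0],[0,0,0],[0,0,0],[0,0,0]]' --fingers '[0,0,0,0,0,0,0,0]'

```text
clock: 23.92
tcp_pos: [0.4203, 0.2027, 0.2941]
ee_rot: [-0.0, 3.14, 0.003]
contact_force: [0.8, 0.7, -0.3]
grip_width: 1.001
```

```bash
python3 - <<'E'
from h import *
c=capture('side');t=capture('top')
cv2.imwrite('pics/end.png',np.hstack([cv2.resize(c['color'][90:210,240:400],(400,300)),cv2.resize(t['color'][120:240,160:320],(400,300))]))
print((proj(c,[.493,.2777,.105])-[240,90])*2.5,(proj(c,[.638,.2777,.081])-[240,90])*2.5,(proj(t,[.493,.2777,.097])-[160,120])*2.5,(proj(t,[.638,.2777,.097])-[160,120])*2.5)
p,r,s=pose();print(p,s['contact_force'],s['clock'])
E
```

```text
[172.15372701 169.23483689] [277.87116604 175.84252071] [133.34470241 182.85869788] [137.04380348  34.36285655]
[0.4205283  0.20311604 0.29349796] [ 0.22287402 -0.02988564 -0.78621677] 24.025
```

View pics/end.png

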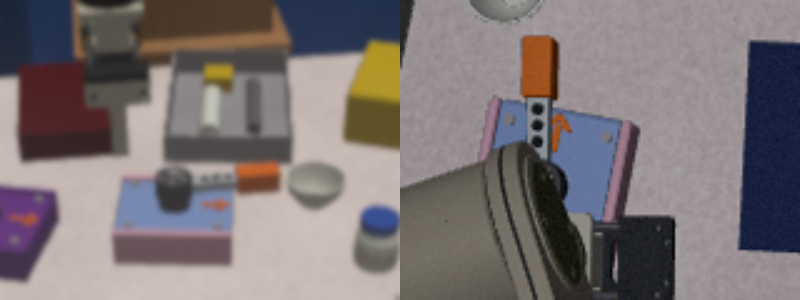

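The end views match a home fit: the hub is down over the shaft at (173,188), and the orange end is at (278,177) against a predicted (278,176). In the top view the end face is at (539,36), predicted (537,34). Nothing is touched, so I'm handing in.

```bash
python3 -c "
from workcell import arm;print(arm.hand_in())"
```

```text
the job is handed in; nothing more can be done
None
```

The lever is fitted on the blue-and-pink gearbox, home against the shoulder and with the orange end on the arrow side. I handed the job in at about 24 s.

- **Mat step:** I lifted the lever out of the stand, laid it flat on the mat under force control (about 20 N at touch), let go, and re-gripped it flat with the tool pointing down.
- **Fit:** The splines engaged without any search at about 0° world yaw. That is about 9° from the arrow, where the wrist camera had placed the spline nearest it. The hub slid down at 5 N or less.
- **Last checks before release:** The bore centre read 81.05 mm (81 mm is home) with the shoulder pushing back at about 4 N.
- **Last checks after release:** The side and top views put the orange end within about 1 pixel of where it should be. The force was about zero and the gripper was clear.
- **Small disagreements:** The cameras differed by up to 2 mm on the shaft position, which the slide onto the pilot absorbed. At the first touch on the mat the bore read about 2 mm high. After release the tool settled to where the bore should be 18–19 mm up, and the wrist view showed the lever flat.

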